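Proof-pull a sack toggle on the spring tester

TASK

Check that the yellow sack toggle is sound: hang its eye over the brass post of the sloping spring tester with its bar pointing down the slope, then pull the carriage down the slope by the toggle until the orange pointer stands in the green band, and keep it there for a second. Ease it back up without letting it snap, leave the toggle hanging on the post and let go, without pushing the other things on the counter about.

Things in the scene. Friction and masses are not known exactly. Their poses are not given: they have to be found in the camera images.
- toggle: Yellow sack toggle, loose, 50 g, lying flat: bar 70 long (local x -45 to +25 mm), 22 wide, 18 high, with a flat round eye at the +x end (outside 36, hole 17 in diameter, 8 thick, hole centre at x = +45 mm). Origin: on the flat underside, on the centre line near mid bar (grip here, closing along local y). x towards the eye, z up.
- toggle_eye (a point): Centre of the toggle's hole, at the level of its underside.
- tester: Spring tester, fixed: grey stand with an aluminium bed 220 x 90 mm sloping at 30 degrees, low edge (45 mm up) towards the robot, high edge 155 mm up. Origin: under its middle on the worktop; x level towards the high end, z up. Mid bed is 100 mm above the origin. A blue spring housing at the high end, 24 mm above the bed, begins 41 mm up the slope from the resting post.
- post: Brass post, diameter 9, 29 long, last 8 mm tapered, square to the slope (leaning 30 degrees from vertical towards the robot) on the black carriage, a pad 44 long x 40 wide with its top 10 mm above the bed. Origin: the post's root on the pad's top. x up the slope, y across, z along the post to its tip. It moves with the carriage.
- carriage (a joint): Sprung carriage under the post: 0 at rest at the upper stop; grows, in m, as it is pulled down the slope (the post's -x), to 0.080 at most. It takes about 4.5 N to start, 11 N at 0.045. At 0.045 the orange pointer is on the middle of the green band (0.038 to 0.052). The red band begins at 0.060.
- pliers: Steel pliers with red grips lying on the worktop, 145 x 50 x 13 mm. Origin: underside, near the pivot.
- parcel: White rigid plastic parcel box, 110 x 80 x 45 mm. Origin: centre of the underside.
- flask: Aluminium flask standing upright, diameter 68, 190 high. Origin: centre of the underside.
- tape_roll: Clear roll of tape lying flat, diameter 84, 25 high. Origin: centre of the underside.
- stamp: Dark wooden hand stamp, diameter 40, 74 high. Origin: centre of the underside.
- weight: Brass check weight, diameter 44, 60 high. Origin: centre of the underside.
- scale: Grey postal scale with a steel plate, fixed, 130 x 160 x 52 mm. Origin: centre of the underside. It and the tester may change places.

How it is judged:
On the way, in this order (a step that is already met when the one before it is completed fails the run):
1. Eye over the post and down on the carriage pad (within 8 mm, within 11 degrees of square to the post), bar pointing down the slope, carriage still at rest (within 15 mm), for 0.2 s (x of toggle_eye in the frame of post between -0.008 and 0.008 m and y of toggle_eye in the frame of post between -0.008 and 0.008 m and z of toggle_eye in the frame of post between -0.006 and 0.008 m and angle between the z axis of toggle and the z axis of post, either way round below 0.3 rad and x of toggle in the frame of post below -0.035 m and angle between the z axis of toggle and the z axis of post, either way round below 0.2 rad and value of joint carriage below 0.015 m), for 0.2 s.
2. Carriage pulled by the toggle, the load (over 5 N) going through its eye onto the post, to 45 mm within 7 mm (pointer in the green band), still flat on the pad, and kept there for 1 s (x of toggle_eye in the frame of post between -0.008 and 0.008 m and y of toggle_eye in the frame of post between -0.008 and 0.008 m and z of toggle_eye in the frame of post between -0.006 and 0.008 m and angle between the z axis of toggle and the z axis of post, either way round below 0.3 rad and x of toggle in the frame of post below -0.035 m and angle between the z axis of toggle and the z axis of post, either way round below 0.2 rad and value of joint carriage between 0.038 and 0.052 m and contact force between toggle and post above 5 N), for 1 s.
At the end, for the whole second after the job is handed in: The carriage is back at its upper stop (within 6 mm) and the toggle hangs at rest, let go, with its eye on the post: underside at the eye within 8 mm of the carriage pad, hole centre within 8 mm of the post's axis, its face within 17 degrees of square to the post, its bar pointing down the slope (x of toggle_eye in the frame of post between -0.008 and 0.008 m and y of toggle_eye in the frame of post between -0.008 and 0.008 m and z of toggle_eye in the frame of post between -0.006 and 0.008 m and angle between the z axis of toggle and the z axis of post, either way round below 0.3 rad and x of toggle in the frame of post below -0.035 m and value of joint carriage below 0.006 m and linear speed of toggle below 0.02 m/s and angular speed of toggle below 0.2 rad/s); the robot touches nothing.
It fails at once if The carriage is pulled into the red band (60 mm or more) (value of joint carriage above 0.06 m).
It fails at once if The carriage snaps back (runs up the slope faster than 0.25 m/s) (velocity of joint carriage below -0.25 m/s).
It fails at once if The pliers, parcel box, flask, tape roll, hand stamp or brass weight is pushed more than 30 mm from its place (distance of any of pliers, parcel, flask, tape_roll, stamp, weight from where it was at the start of the episode above 0.03 m).
It also fails if it takes over 56 s, if anything falls off the work surface, if the arm or the gripper's body presses on something with over 40 N, if the wrist force passes 120 N, or if a joint passes its speed limit or range.

ROBOT

A 7-joint arm with a two-finger parallel gripper is mounted at the origin on the work surface. World frame = base frame: x ahead of the robot, y to its left, z up, the work surface at z = 0. Lengths are in m, angles in rad, forces in N, time in s.
With the tool pointing down it reaches from about 0.375 to 0.925 m from the base axis. Payload 3.1 kg.
Tool frame: the origin (TCP) lies at the very end of the fingers, on their centre line; the grasp point (between the pads) lies 19 mm behind it (r.tcp_to_grasp is the distance from the TCP to the grasp point, in m); z points along the fingers, y is the line along which they close (so a half turn about z gives the same grasp; the last joint's range is limited). The gripper opens to 85 mm and grips with 20 to 120 N. Pads are 22 mm wide; open, the fingers measure 114 mm over their backs; the gripper's body (76 mm by 85 mm) begins 54 mm behind the grasp point. The pads swing forward as they close: fully open they stand 13 mm farther back than shut.
Start: joints at [-0.098, 0.383, 0.044, 1.598, -0.018, 1.161, -0.05], TCP at [0.65, 0, 0.231] pointing down, gripper open.
Joint ranges: [-2.61, 2.61], [-0.41, 2.15], [-1.48, 1.57], [0, 2.5], [-1.57, 4.71], [0.05, 1.97], [-2.85, 2.85]. Speed limits (rad/s): [2.79, 2.79, 3.14, 3.14, 3.14, 3.14, 3.14].

INTERFACE

Orientations are given as a unit quaternion [w, x, y, z].
In Python, from cell import r gives the robot as it stands.
- The arm moves only by the shell command python3 -m handwheel 'ROWS' [FORCE]. ROWS is JSON, a list of rows, each a list of 3 entries, a list of its own where there are three numbers: the closure, from 0 (fully open) to 1 (shut), then the shift along the tool's x, y, z scaled (see below), then the turn, a rotation vector about the tool's x, y, z scaled (see below). A call has 1 to 10 rows; each row is the pose to reach, as a shift and turn from the pose commanded when the call began, along the tool's axes at that moment, turning the shorter way round; what a row does not reach only later rows make up. The controller multiplies each number of a shift by 30 cm and each number of a turn by 180 degrees. A row lasts 1/8 s, in which the tool goes at most 62.5 mm and 10.7 degrees, less where a joint would pass 70% of its speed; a pose out of reach is approached as far as the arm can. A call with a number of a shift or a turn outside -1 to 1 is refused whole. A call with a gripper value outside its range is refused whole. The fingers move at their own pace and stop on an object; FORCE is the grip in N (left out, the last holds). Time passes only in rows, so rows that repeat a pose let the fingers close. It gives the time, the measured TCP pose, the force, the opening and the grip force at its end, in the units of the state.
- r.read_state(): the state, without advancing time (a new reading comes with each control period).
- r.grab_frame(name): name is "scene" or "side" or "wrist"; returns the picture (420x560x3 uint8, red, green, blue); there is no depth.
- r.get_calibration(name): a dict with "fovy" (degrees; the focal length in pixels is half the picture's height over the tangent of half this angle, whatever the lens; pixels are square), "cx", "cy" (the principal point, pixels), "R" (3x3) and "t" (3): a world point X has camera coordinates R X + t. Camera axes: x right, y down, z forward; pixel columns grow to the right and rows downward; lengths in m; the calibration is good to about 2 mm. A picture is of the moment at which its call begins: read the wrist's pose just before it. get_calibration takes no time and is no camera call; for the wrist camera it gives the pose at the moment of the call.
- r.hand_in(): hands the job in; it is judged then, once.
The state is a dict: "t": time; "joint_pos": joint angles; "qd": joint speeds; "joint_efforts": joint torques, N m; "tool_pos": TCP position; "orientation": TCP orientation; "ft_force": force on the tool from outside, world axes, zero at the start; "torque": the same for the moment, N m; "gripper_width": finger opening in m; "gripper_force": force on a finger pad.
Only numpy, scipy, OpenCV 4.12 (cv2) and the standard library are available. Lean on these libraries where they do the work, as an engineer would, in place of code of your own. Each camera call takes 0.05 s, during which the arm holds its last target. There are 200 camera calls.

## Working session

There is one attempt and no reset: what is moved stays moved. The work goes in short steps, Python scripts to look and compute and a shell command to move; the robot and the scene stay as the last step left them, time stands still between calls to the robot, and variables do not carry over. Pictures are saved under pics/ and viewed, at most 15 in all, crops included, and the job is handed in when it is done.

```bash
ls; mkdir -p pics; python3 - <<'E'
from cell import r
import cv2,numpy as np
for n in("scene","side","wrist"):
    c=r.get_calibration(n);print(n,c)
    cv2.imwrite(f"pics/{n}0.png",r.grab_frame(n)[:,:,::-1])
s=r.read_state();print(s)
E
```

```text
pics
scene {'fovy': 48.11388369020525, 'cx': 285.3578795227863, 'cy': 201.16998180323293, 'R': array([[ 0.85905422,  0.51181376,  0.00851642],
       [ 0.34875136, -0.57302147, -0.74163258],
       [-0.37469767,  0.64007271, -0.67075225]]), 't': array([-0.53664607, -0.10888463,  1.42684218])}
side {'fovy': 50.157713036970435, 'cx': 269.7092987731976, 'cy': 203.30650851869495, 'R': array([[-0.98632149, -0.16477482,  0.0043794 ],
       [-0.12746049,  0.74557741, -0.65411632],
       [ 0.10451671, -0.64572718, -0.7563813 ]]), 't': array([0.59885115, 0.10285201, 1.08523243])}
wrist {'fovy': 67.26101446390936, 'cx': 276.37635411788983, 'cy': 209.65407657426044, 'R': array([[ 9.99996500e-01, -6.19406825e-04, -2.57227260e-03],
       [ 1.24890837e-04, -9.60075749e-01,  2.79740130e-01],
       [-2.64284949e-03, -2.79739472e-01, -9.60072311e-01]]), 't': array([-0.64811352, -0.03646379,  0.37942554])}
{'t': 0.15, 'joint_pos': array([-0.09777532,  0.38366654,  0.04383289,  1.599201  , -0.01793305,
        1.16119409, -0.04985554]), 'qd': array([-0.00137256, -0.003409  ,  0.00065419, -0.00289563, -0.00069815,
       -0.00015698, -0.0006326 ]), 'joint_efforts': array([ 2.19941270e-03, -4.34053266e+01,  1.02680024e+00, -2.49981201e+01,
        1.06983635e-02,  7.30535554e-03,  3.91670756e-05]), 'tool_pos': array([6.49266983e-01, 3.91536392e-06, 2.30168791e-01]), 'orientation': array([-0.00070838,  0.70707335,  0.70713945, -0.00075941]), 'ft_force': array([-0.50648083, -0.5756043 ,  0.59107257]), 'torque': array([0.00735256, 0.03569299, 0.03194457]), 'gripper_force': 0.0, 'gripper_width': 0.08546402689185414}
```

View pics/scene0.png

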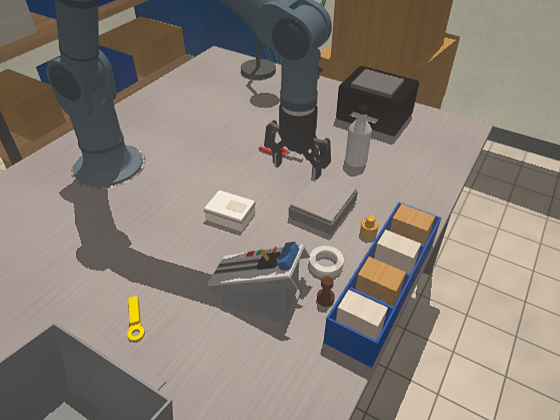

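View pics/side0.png

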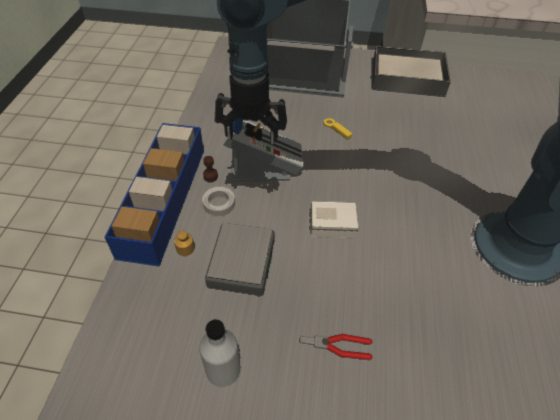

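View pics/wrist0.png

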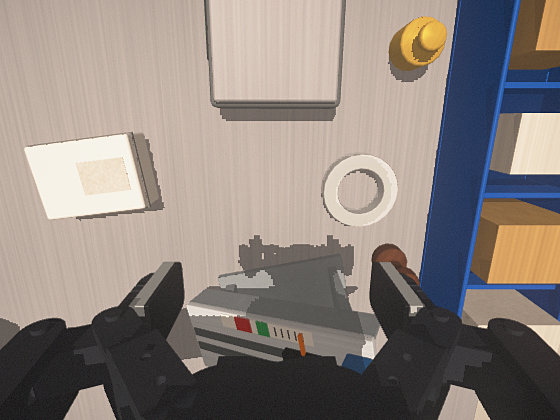

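The scene view shows the toggle at about (135,318), with its eye at (136,333). The tester is at about (258,270) with its blue housing at (288,255), and the parcel is at (230,210). In the side view the toggle is at (338,128), and the gripper hides part of the tester. The wrist view shows the tester scale at (270,330).

```bash
cat > h.py <<'E'
from cell import r
import cv2,numpy as np
from scipy.spatial.transform import Rotation as Ro
def ray(n,u,v,c=None):
    c=c or r.get_calibration(n); f=210/np.tan(np.radians(c["fovy"]/2))
    R=c["R"];o=-R.T@c["t"]; d=R.T@np.array([(u-c["cx"])/f,(v-c["cy"])/f,1]); return o,d/np.linalg.norm(d)
def onz(n,u,v,z,c=None):
    o,d=ray(n,u,v,c); return o+d*(z-o[2])/d[2]
def tri(*rs):
    A=sum(np.eye(3)-np.outer(d,d) for o,d in rs);b=sum((np.eye(3)-np.outer(d,d))@o for o,d in rs);return np.linalg.solve(A,b)
def proj(n,X,c=None):
    c=c or r.get_calibration(n); f=210/np.tan(np.radians(c["fovy"]/2)); p=c["R"]@X+c["t"]; return c["cx"]+f*p[0]/p[2],c["cy"]+f*p[1]/p[2]
def yellow(img,box):
    h=cv2.cvtColor(img,cv2.COLOR_RGB2HSV); m=cv2.inRange(h,(22,150,60),(35,255,255)); k=np.zeros_like(m);x0,y0,x1,y1=box;k[y0:y1,x0:x1]=m[y0:y1,x0:x1];return k
def holes(m):
    cs,h=cv2.findContours(m,cv2.RETR_CCOMP,cv2.CHAIN_APPROX_NONE); out=[]
    for c,q in zip(cs,h[0]):
        if q[3]>=0 and len(c)>5:
            M=cv2.moments(c); out.append((M["m10"]/M["m00"],M["m01"]/M["m00"],M["m00"]))
    return out
E
python3 - <<'E'
from h import *
for n,b in(("scene",(110,280,160,360)),("side",(310,100,365,150))):
    im=cv2.imread(f"pics/{n}0.png")[:,:,::-1].copy()
    m=yellow(im,b); hs=holes(m); print(n,cv2.countNonZero(m),hs)
    for u,v,a in hs: print(" hole",onz(n,u,v,0.004))
    v,u=np.nonzero(m); P=np.array([onz(n,a,c,0.008)[:2] for a,c in zip(u,v)]); mu=P.mean(0); w,V=np.linalg.eigh(np.cov((P-mu).T)); print(mu,V[:,1],np.degrees(np.arctan2(V[1,1],V[0,1])))
im=cv2.imread("pics/scene0.png")[190:350,170:370]
a=cv2.resize(im,(800,640),interpolation=cv2.INTER_CUBIC)[:600]
cv2.imwrite("pics/c1.png",a)
E
```

```text
scene 473 [(135.29209621993127, 333.17525773195877, 48.5)]
 hole [ 0.48567903 -0.38670293  0.004     ]
[ 0.46094819 -0.36363104] [-0.74158654  0.67085721] 137.86674053600314
side 205 [(329.0, 122.0, 16.0)]
 hole [ 0.48659537 -0.38740699  0.004     ]
[ 0.45764989 -0.3605098 ] [-0.77177375  0.63589722] 140.51343852064574
```

View pics/c1.png

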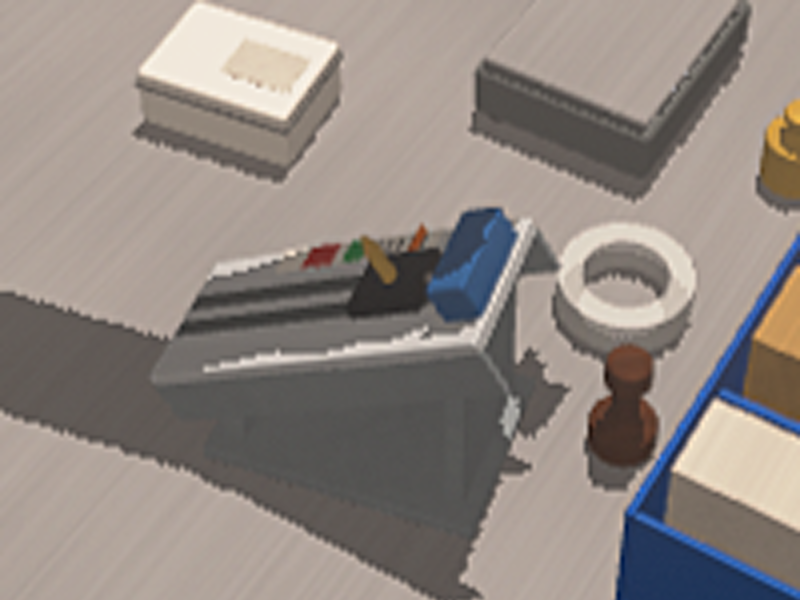

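The crop shows the post tip at (262,250) and its root at about (267.5,260) in full-picture pixels. The bed's low corners are at (208,285) and (223.7,257), and its high corners at (289.5,276) and (302,245.5). The carriage is black at (268,260).

```bash
python3 - <<'E'
from h import *
L1=onz("scene",208,285,.045);L2=onz("scene",223.7,257,.045);H1=onz("scene",289.5,276,.155);H2=onz("scene",302,245.5,.155)
for p in(L1,L2,H1,H2):print(p)
for a,b in((L1,H1),(L2,H2)): d=b-a;print(np.linalg.norm(d),np.degrees(np.arctan2(d[1],d[0])))
for a,b in((L1,L2),(H1,H2)): d=b-a;print(np.linalg.norm(d),np.degrees(np.arctan2(d[1],d[0]))-90)
E
```

```text
[ 0.56199206 -0.22941818  0.045     ]
[ 0.54312148 -0.14553706  0.045     ]
[ 0.74676792 -0.19163934  0.155     ]
[ 0.7282604 -0.1086379  0.155    ]
0.21833313976134014 11.555304073942736
0.21849019794736768 11.271652580952258
0.08597756413580118 12.678647257437163
0.08503979626285377 12.570086891881004
```

```bash
python3 -m handwheel '[[0,[-1,-0.66,0.2],[0,0,-0.267]],[0,[-1,-0.66,0.2],[0,0,-0.267]],[0,[-1,-0.66,0.2],[0,0,-0.267]],[0,[-1,-0.66,0.2],[0,0,-0.267]],[0,[-1,-0.66,0.2],[0,0,-0.267]],[0,[-1,-0.66,0.2],[0,0,-0.267]],[0,[-1,-0.66,0.2],[0,0,-0.267]],[0,[-1,-0.66,0.2],[0,0,-0.267]]]'
```

```text
t: 1.15
tool_pos: [0.4521, -0.2996, 0.171]
orientation: [-0.0, 0.358, 0.934, 0.0]
ft_force: [0.9, 0.6, 0.4]
gripper_width: 0.0856
gripper_force: 0.0
```

```bash
python3 -m handwheel '[[0,[-0.123,-0.136,0.2],[0,0,0]],[0,[-0.123,-0.136,0.2],[0,0,0]],[0,[-0.123,-0.136,0.2],[0,0,0]],[0,[-0.123,-0.136,0.2],[0,0,0]]]'; python3 - <<'E'
from h import *
c=r.get_calibration("wrist");s=r.read_state();im=r.grab_frame("wrist");cv2.imwrite("pics/w1.png",im[:,:,::-1])
print(s["tool_pos"],s["orientation"])
m=yellow(im,(0,0,560,420));n,l,st,ce=cv2.connectedComponentsWithStats(m);k=1+st[1:,4].argmax();m=(l==k).astype(np.uint8)*255
for u,v,a in holes(m): print("hole",u,v,a,onz("wrist",u,v,.004,c))
# bar top face
h=[x for x in holes(m) if x[2]>50];u,v,_=max(h,key=lambda x:x[2]);eye=onz("wrist",u,v,.004,c)[:2]
V,U=np.nonzero(m);P=np.array([onz("wrist",a,b,.018,c)[:2] for a,b in zip(U,V)])
d=np.linalg.norm(P-eye,axis=1);B=P[(d>.028)&(d<.075)]
mu=B.mean(0);w,E=np.linalg.eigh(np.cov((B-mu).T));e=E[:,1];print("bar",mu,np.degrees(np.arctan2(e[1],e[0])),"line eye-mu",np.degrees(np.arctan2(*(eye-mu)[::-1])),"far",d.max())
E
```

```text
t: 1.65
tool_pos: [0.454, -0.3533, 0.1123]
orientation: [0.001, 0.357, 0.934, 0.001]
ft_force: [0.4, 0.2, -0.2]
gripper_width: 0.0854
gripper_force: 0.0
[ 0.45403239 -0.35333213  0.11225488] [7.65580666e-04 3.56569543e-01 9.34268319e-01 5.32590444e-04]
hole 286.5 269.0 4.0 [ 0.50166047 -0.38455361  0.004     ]
hole 286.6969696969697 265.6969696969697 5.5 [ 0.49938589 -0.38232593  0.004     ]
hole 286.5 262.0 7.0 [ 0.49661494 -0.38012022  0.004     ]
hole 287.0 257.5 7.0 [ 0.49369658 -0.37697909  0.004     ]
hole 272.10789632308615 259.4846292947559 276.5 [ 0.48648167 -0.38785121  0.004     ]
hole 275.0 247.5 4.0 [ 0.47979404 -0.37847959  0.004     ]
hole 262.6969696969697 247.6969696969697 5.5 [ 0.47288448 -0.38646938  0.004     ]
hole 282.0 247.0 11.0 [ 0.48345549 -0.37369652  0.004     ]
hole 269.62365591397844 247.48387096774192 15.5 [ 0.47670466 -0.38190721  0.004     ]
bar [ 0.44864186 -0.3526886 ] 137.15762755371455 line eye-mu -42.899752724658384 far 0.09121672360404685
```

View pics/w1.png

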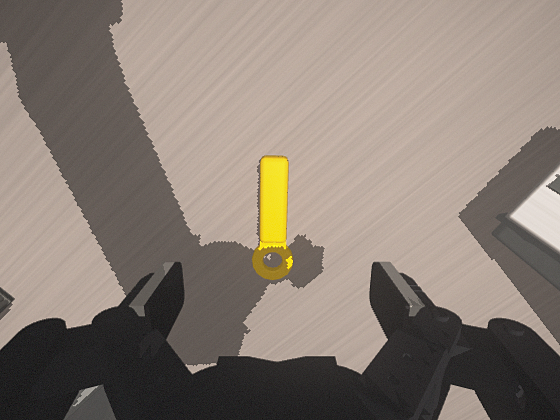

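The wrist view shows the toggle bar at (273,200) and its eye hole at (272,259), between the open fingers. I'll descend and grip.

```bash
python3 -m handwheel '[[0,[-0.006,-0.01,0.15],[0,0,0.006]],[0,[-0.006,-0.01,0.26],[0,0,0.006]],[0,[-0.006,-0.01,0.33],[0,0,0.006]],[0,[-0.006,-0.01,0.36],[0,0,0.006]],[0.4,[-0.006,-0.01,0.36],[0,0,0.006]],[1,[-0.006,-0.01,0.36],[0,0,0.006]],[1,[-0.006,-0.01,0.36],[0,0,0.006]],[1,[-0.006,-0.01,0.36],[0,0,0.006]],[1,[-0.006,-0.01,0.36],[0,0,0.006]],[1,[-0.006,-0.01,0.36],[0,0,0.006]]]' 60
```

```text
t: 2.95
tool_pos: [0.4525, -0.3591, 0.0045]
orientation: [0.001, 0.367, 0.93, -0.0]
ft_force: [-1.3, 0.3, 6.0]
gripper_width: 0.0203
gripper_force: 61.7
```

```bash
python3 -m handwheel '[[1,[0,0,-0.2],[0,0,0]],[1,[0,0,-0.4],[0,0,0]],[1,[0,0,-0.6],[0,0,0]],[1,[0,0,-0.8],[0,0,0]],[1,[0,0,-0.8],[0,0,0]],[1,[0,0,-0.8],[0,0,0]]]'; python3 - <<'E'
from h import *
A=cv2.imread("pics/scene0.png")
s=r.grab_frame("scene")[:,:,::-1];d=r.grab_frame("side")[:,:,::-1];
cv2.imwrite("pics/s1.png",s);cv2.imwrite("pics/d1.png",d)
X=np.array([.645,-.169,.11]);u,v=map(int,proj("side",X));print(u,v)
a=cv2.resize(d[v-37:v+38,u-50:u+50],(800,600),interpolation=cv2.INTER_CUBIC);print(u-50,v-37)
cv2.imwrite("pics/c2.png",a);print(r.read_state()["joint_pos"])
E
```

```text
t: 3.7
tool_pos: [0.4509, -0.358, 0.2426]
orientation: [-0.001, 0.367, 0.93, 0.0]
ft_force: [-0.3, 0.5, -1.1]
gripper_width: 0.0204
gripper_force: 61.0
266 135
216 98
[ 0.48603237  0.23563629  0.13103935  1.7746812  -0.03345316  1.13831637
  1.44767531]
```

View pics/c2.png

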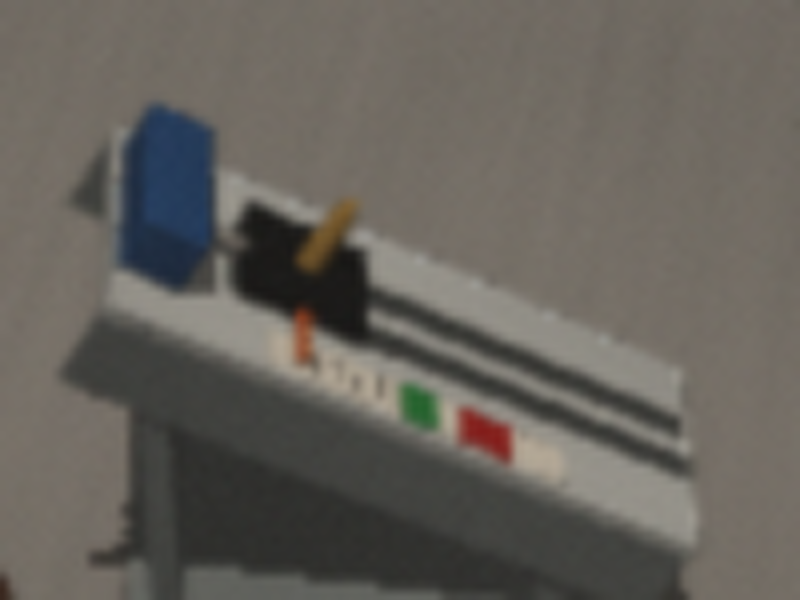

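The side crop shows the post tip at about (259.5,123) and its root at (254.6,131). The bed's low corners are at (302,167) and (301,144), and its high corners at (229,136) and (230,114).

```bash
python3 - <<'E'
from h import *
tip=tri(ray("scene",261.6,249.6),ray("side",259.4,123));root=tri(ray("scene",267.2,259.8),ray("side",254.4,130.9))
print("tip",tip,"root",root,np.linalg.norm(tip-root))
res={}
for n,(x0,y0,x1,y1) in(("scene",(255,244,275,266)),("side",(248,118,265,136))):
    im=cv2.imread(f"pics/{'s1' if n=='scene' else 'd1'}.png");h=cv2.cvtColor(im,cv2.COLOR_BGR2HSV);m=cv2.inRange(h,(12,90,60),(30,255,255))
    k=np.zeros_like(m);k[y0:y1,x0:x1]=m[y0:y1,x0:x1];N,l,st,ce=cv2.connectedComponentsWithStats(k);i=1+st[1:,4].argmax();pts=np.argwhere(l==i)[:,::-1].astype(float)
    mu=pts.mean(0);w,E=np.linalg.eigh(np.cov((pts-mu).T));e=E[:,1]*np.sign(-E[1,1]);p=(pts-mu)@e
    res[n]=(mu,mu+e*p.max(),mu+e*p.min());print(n,len(pts),res[n])
for i in range(3): print(tri(ray("scene",*res["scene"][i]),ray("side",*res["side"][i])))
L1=tri(ray("scene",208,285),ray("side",302,167.2));L2=tri(ray("scene",223.7,257),ray("side",301.1,143.8));H1=tri(ray("scene",289.5,276),ray("side",229,136));H2=tri(ray("scene",302,245.5),ray("side",230.2,114.1))
for q in(L1,L2,H1,H2):print(q)
# expected axis from mid-bed
E
```

```text
tip [ 0.66211107 -0.16226325  0.15537573] root [ 0.67481348 -0.16064172  0.12920077] 0.02913947443764184
scene 52 (array([264.44230769, 254.69230769]), array([260.33582458, 248.76724987]), array([267.75719619, 259.47520962]))
side 32 (array([256.375  , 127.15625]), array([259.57808385, 122.69694119]), array([253.74541706, 130.81713523]))
[ 0.66905721 -0.16110148  0.14216601]
[ 0.66054388 -0.1625106   0.15679172]
[ 0.67605982 -0.1598417   0.13006764]
[ 0.53915224 -0.19662479 -0.01055778]
[ 0.55951576 -0.17432776  0.0868454 ]
[ 0.73535369 -0.15688775  0.10841936]
[ 0.73663255 -0.13895459  0.19008554]
```

```bash
cat > plan.py <<'E'
from h import *
import sys
PHI=np.radians(11.6); ROOT=np.array([.6749,-.1606,.1297]); EYE=np.array([-.0443,0,.0045])
c,s=np.cos(PHI),np.sin(PHI); k,h=np.cos(np.pi/6),.5
xt=np.array([k*c,k*s,h]);zt=np.array([-h*c,-h*s,k]);yt=np.cross(zt,xt)
RT=np.c_[-xt,yt,-zt]
def cur():
    st=r.read_state();q=st["orientation"];return st["tool_pos"],Ro.from_quat([*q[1:],q[0]]).as_matrix(),st
def rows(up):
    p,R,st=cur();P=ROOT+up*zt-RT@EYE
    print("target",P.round(4),"shift",(R.T@(P-p)/.3).round(4),"turn",(Ro.from_matrix(R.T@RT).as_rotvec()/np.pi).round(4))
def eyepost():
    p,R,st=cur();e=p+R@EYE-ROOT;print("eye in post",(e@xt).round(4),(e@yt).round(4),(e@zt).round(4))
E
python3 - <<'E'
from plan import *
L1=tri(ray("scene",208,285),ray("side",301.1,143.8));L2=tri(ray("scene",223.7,257),ray("side",302,167.2));H1=tri(ray("scene",289.5,276),ray("side",230.2,114.1));H2=tri(ray("scene",302,245.5),ray("side",229,136))
for q in(L1,L2,H1,H2):print(q)
for a,b in((L1,H1),(L2,H2)): d=b-a;print(np.linalg.norm(d),np.degrees(np.arctan2(d[1],d[0])),np.degrees(np.arcsin(d[2]/np.linalg.norm(d))))
cal=r.get_calibration("wrist");p,R,st=cur();im=r.grab_frame("wrist");m=yellow(im,(180,100,380,330))
for u,v,a in holes(m):
    if a<50: continue
    o,d=ray("wrist",u,v,cal);o=R.T@(o-p);d=R.T@d;print("hole in tool",u,v,a,o+d*(.0005-o[2])/d[2])
cv2.imwrite("pics/w2.png",im[:,:,::-1])
rows(.055)
E
```

```text
[ 0.55822426 -0.22826549  0.04234618]
[ 0.54156932 -0.1415166   0.03932126]
[ 0.74473027 -0.18950539  0.15167351]
[ 0.72732375 -0.10539193  0.1512446 ]
0.21963446867878633 11.740222894549914 29.85253707409395
0.2198557174810199 11.005251762514964 30.60232407906875
target [ 0.6082 -0.1743  0.1591] shift [0.0298 0.806  0.2713] turn [-0.0789 -0.1553 -0.2964]
```

```bash
sed -i 's/ROOT=np.array(.*\]); EYE/ROOT=np.array([.6765,-.163,.1325]); EYE/' plan.py; python3 -m handwheel '[[1,[0.01,0.2,0.0],[-0.0789,-0.1553,-0.2964]],[1,[0.02,0.4,0.05],[-0.0789,-0.1553,-0.2964]],[1,[0.03,0.6,0.1],[-0.0789,-0.1553,-0.2964]],[1,[0.03,0.75,0.15],[-0.0789,-0.1553,-0.2964]],[1,[0.03,0.806,0.2],[-0.0789,-0.1553,-0.2964]],[1,[0.03,0.806,0.25],[-0.0789,-0.1553,-0.2964]],[1,[0.03,0.806,0.25],[-0.0789,-0.1553,-0.2964]],[1,[0.03,0.806,0.25],[-0.0789,-0.1553,-0.2964]],[1,[0.03,0.806,0.25],[-0.0789,-0.1553,-0.2964]]]'; python3 - <<'E'
from plan import *
cal=r.get_calibration("wrist");p,R,st=cur();im=r.grab_frame("wrist");cv2.imwrite("pics/w3.png",im[:,:,::-1])
for n in("scene","side"): cv2.imwrite(f"pics/{n}3.png",r.grab_frame(n)[:,:,::-1])
for nm,X in(("eye",p+R@EYE),("root",ROOT),("tip",ROOT+.029*zt)):print(nm,[np.round(proj(n,X,cal if n=="wrist" else None),1) for n in("wrist","scene","side")])
rows(.045);print(st["joint_pos"],st["ft_force"]);eyepost()
E
```

```text
t: 4.97
tool_pos: [0.6098, -0.1753, 0.1677]
orientation: [0.259, -0.098, 0.961, 0.025]
ft_force: [0.3, 0.1, -0.3]
gripper_width: 0.0204
gripper_force: 61.0
eye [array([276.8, 336.3]), array([254.4, 238.4]), array([264.3, 112.7])]
root [array([275. , 277.9]), array([267.2, 259.8]), array([253.9, 129.3])]
tip [array([274.7, 299.9]), array([260.4, 250. ]), array([259.4, 121.5])]
target [ 0.6147 -0.1757  0.1532] shift [ 0.0142 -0.0043  0.0514] turn [-0.001   0.0013  0.0007]
[ 0.58408058  0.24169995 -0.26062846  2.04463145 -0.47692718  0.44914914
  2.50734871] [ 0.34128644  0.06834385 -0.26404237]
eye in post 0.0042 0.0015 0.0606
```

View pics/w3.png

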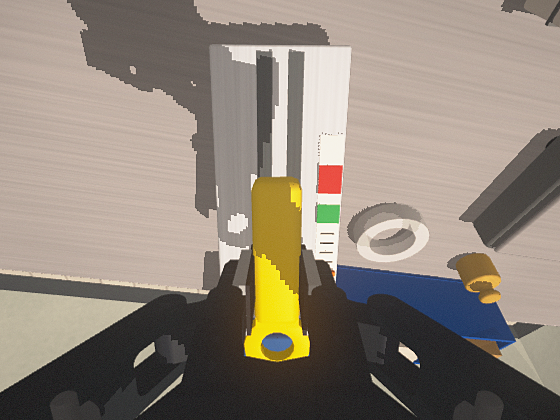

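The wrist view shows the toggle held centred, with its eye hole at (277,346) against a predicted (277,336), and the bar's far end at (277,178). The bed behind is parallel to the bar. I'll check how the toggle sits in the hand.

```bash
python3 - <<'E'
from plan import *
cal=r.get_calibration("wrist");p,R,st=cur()
P=lambda a:np.round(proj("wrist",p+R@np.array(a),cal),1)
x=EYE[0]
for dz in(0,-.003):print("hole mid",P([x,0,.0005+dz]),"hole rims top",P([x-.0085,0,-.0035]),P([x+.0085,0,-.0035]),"bot",P([x-.0085,0,.0045]),P([x+.0085,0,.0045]),"eye end",P([x-.018,0,-.0035]))
print("bar end top",P([x+.09,0,-.0135]),"bot",P([x+.09,0,.0045]),"bar start top",P([x+.02,0,-.0135]))
a=cv2.imread("pics/scene3.png")[205:280,220:310];b=cv2.imread("pics/side3.png")[85:160,215:305]
cv2.imwrite("pics/c3.png",np.vstack([cv2.resize(q,(360,300),interpolation=cv2.INTER_CUBIC) for q in(a,b)]))
E
```

```text
hole mid [276.8 341.2] hole rims top [276.8 359.7] [276.8 332.6] bot [276.8 349.2] [276.8 323. ] eye end [276.8 374.3]
hole mid [276.8 345.1] hole rims top [276.8 359.7] [276.8 332.6] bot [276.8 349.2] [276.8 323. ] eye end [276.8 374.3]
bar end top [276.9 181.5] bot [276.8 174.1] bar start top [276.8 325.8]
```

View pics/c3.png

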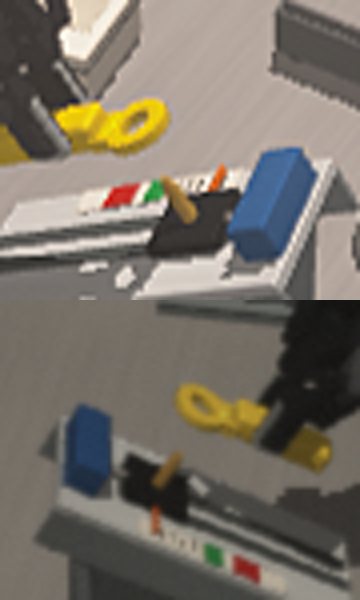

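The combined crop shows the eye hole in the scene view at about (255,235) and in the side view at about (265,110.4). The eye sits above the post and a little up the slope.

```bash
python3 - <<'E'
from plan import *
res={}
for n,b in(("scene",(235,220,275,250)),("side",(255,95,300,130))):
    im=cv2.imread(f"pics/{n}3.png")[:,:,::-1].copy();h=cv2.cvtColor(im,cv2.COLOR_RGB2HSV);m=cv2.inRange(h,(22,110,60),(35,255,255))
    k=np.zeros_like(m);x0,y0,x1,y1=b;k[y0:y1,x0:x1]=m[y0:y1,x0:x1]
    hs=holes(k);print(n,hs);res[n]=max(hs,key=lambda q:q[2])[:2]
e=tri(ray("scene",*res["scene"]),ray("side",*res["side"]))-.004*zt
root=np.array([.6749,-.1606,.1297])
print(e);d=e-root;print("eye-post by cams",d@xt,d@yt,d@zt);eyepost()
p,R,st=cur();print("eye in tool via cams",R.T@(e-p))
E
```

```text
scene [(253.7246376811594, 236.02898550724635, 11.5)]
side [(264.0, 110.5, 4.0)]
[ 0.65141126 -0.16700506  0.18948277]
eye-post by cams 0.008849645407123873 -0.0015511746874057573 0.0639218543762865
eye in post 0.0042 0.0015 0.0606
eye in tool via cams [-0.0466126  -0.00033972  0.00307714]
```

```bash
python3 -m handwheel '[[1,[0.022,0,0.03],[-0.001,0.001,0]],[1,[0.022,0,0.06],[-0.001,0.001,0]],[1,[0.022,0,0.09],[-0.001,0.001,0]],[1,[0.022,0,0.09],[-0.001,0.001,0]],[1,[0.022,0,0.09],[-0.001,0.001,0]]]'; python3 - <<'E'
from plan import *
eyepost()
ims=[]
for n,(x,y) in(("scene",(215,215)),("side",(215,90))):
    im=r.grab_frame(n)[:,:,::-1];cv2.imwrite(f"pics/{n}4.png",im);ims.append(cv2.resize(im[y:y+50,x:x+100],(600,300),interpolation=cv2.INTER_CUBIC))
p,R,st=cur()
for nm,X in(("eye",p+R@EYE),("root",ROOT),("tip",ROOT+.029*zt)):print(nm,[np.round(proj(n,X),1) for n in("scene","side")])
cv2.imwrite("pics/c4.png",np.vstack(ims))
E
```

```text
t: 5.75
tool_pos: [0.6178, -0.1739, 0.1416]
orientation: [0.258, -0.098, 0.961, 0.026]
ft_force: [-0.1, 0.1, -0.3]
gripper_width: 0.0202
gripper_force: 61.0
eye in post -0.0029 0.0012 0.0332
eye [array([258.5, 248.2]), array([261.2, 120.8])]
root [array([267.2, 259.8]), array([253.9, 129.3])]
tip [array([260.4, 250. ]), array([259.4, 121.5])]
```

View pics/c4.png

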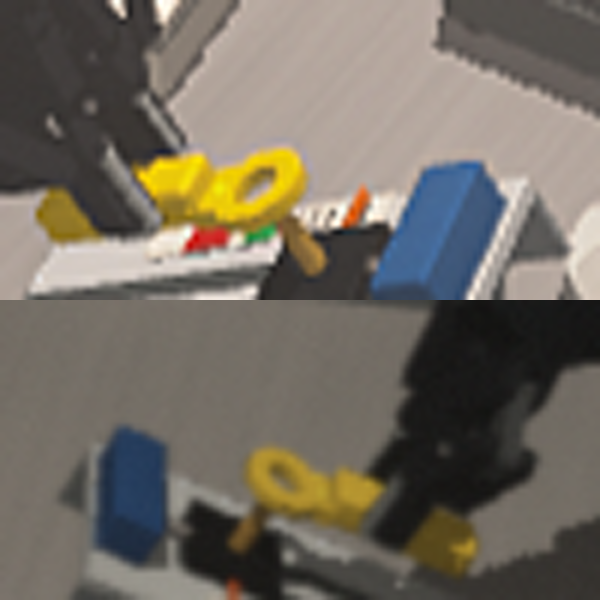

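In the scene half the hole is at (258,182) and the post below it runs (285,220) to (315,268). In the side half the hole is at (288,478) and the post runs (240,545) to (258,508). Both put the eye about 2.5 mm down the slope from the post axis, so I'll shift it back up and lower it.

```bash
python3 -m handwheel '[[1,[-0.008,-0.003,0.0],[-0.001,0.001,0]],[1,[-0.008,-0.003,0.02],[-0.001,0.001,0]],[1,[-0.008,-0.003,0.04],[-0.001,0.001,0]],[1,[-0.008,-0.003,0.055],[-0.001,0.001,0]],[1,[-0.008,-0.003,0.055],[-0.001,0.001,0]]]'; python3 - <<'E'
from plan import *
eyepost()
E
```

```text
t: 6.48
tool_pos: [0.6277, -0.1724, 0.1277]
orientation: [0.255, -0.099, 0.961, 0.028]
ft_force: [0.6, -0.6, -0.5]
gripper_width: 0.0205
gripper_force: 61.0
eye in post -0.0012 0.0007 0.016
```

```bash
python3 -m handwheel '[[1,[0,0,0.02],[0,0,0]],[1,[0,0,0.035],[0,0,0]],[1,[0,0,0.045],[0,0,0]],[1,[0,0,0.045],[0,0,0]],[1,[0,0,0.045],[0,0,0]]]'; python3 - <<'E'
from plan import *
eyepost();print(cur()[2]["ft_force"]@RT)
ims=[]
for n,(x,y) in(("scene",(215,215)),("side",(215,90))):
    im=r.grab_frame(n)[:,:,::-1];cv2.imwrite(f"pics/{n}5.png",im);ims.append(cv2.resize(im[y:y+60,x:x+100],(480,288),interpolation=cv2.INTER_CUBIC))
cv2.imwrite("pics/c5.png",np.vstack(ims))
E
```

```text
t: 7.1
tool_pos: [0.6345, -0.1715, 0.1169]
orientation: [0.256, -0.099, 0.961, 0.027]
ft_force: [-0.6, -0.1, -1.3]
gripper_width: 0.0204
gripper_force: 61.0
eye in post -0.0006 0.0002 0.0032
[1.1993642  0.03007994 0.82982224]
```

View pics/c5.png

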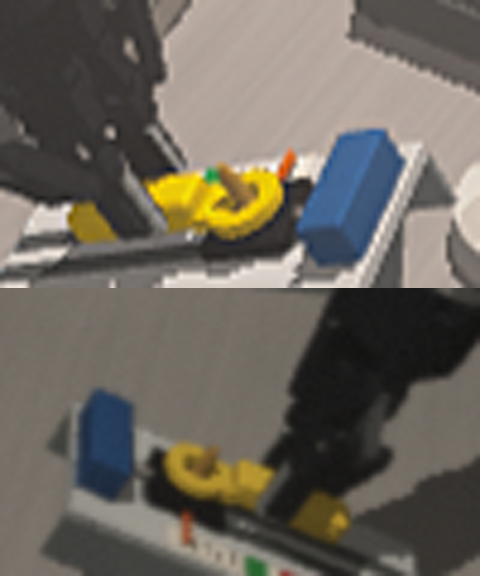

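The eye is threaded: the post shows through the hole at (237,185) in the scene half and (208,460) in the side half. I'll ease it down onto the pad.

```bash
python3 -m handwheel '[[1,[0,0,0.006],[0,0,0]],[1,[0,0,0.01],[0,0,0]],[1,[0,0,0.01],[0,0,0]],[1,[0,0,0.01],[0,0,0]]]'; python3 - <<'E'
from plan import *
eyepost();print(cur()[2]["ft_force"]@RT)
E
```

```text
t: 7.7
tool_pos: [0.636, -0.1711, 0.1142]
orientation: [0.256, -0.099, 0.961, 0.027]
ft_force: [-0.3, 0.4, -0.2]
gripper_width: 0.0205
gripper_force: 61.0
eye in post -0.0006 0.0003 0.0002
[0.28132734 0.48871764 0.08848011]
```

```bash
python3 -m handwheel '[[1,[0,0,0.004],[0,0,0]],[1,[0,0,0.008],[0,0,0]],[1,[0,0,0.008],[0,0,0]],[1,[0,0,0.008],[0,0,0]]]'; python3 - <<'E'
from plan import *
eyepost();print(cur()[2]["ft_force"]@RT)
E
```

```text
t: 8.2
tool_pos: [0.6367, -0.1711, 0.113]
orientation: [0.256, -0.099, 0.961, 0.027]
ft_force: [-6.6, 1.2, 7.5]
gripper_width: 0.0203
gripper_force: 62.3
eye in post -0.0007 0.0001 -0.0012
[ 1.65745233  2.50495559 -9.56191201]
```

```bash
python3 -m handwheel '[[1,[0,0,-0.003],[0,0,0]],[1,[0,0,-0.003],[0,0,0]],[1,[0.02,0,-0.003],[0,0,0]],[1,[0.04,0,-0.003],[0,0,0]],[1,[0.06,0,-0.003],[0,0,0]],[1,[0.08,0,-0.003],[0,0,0]],[1,[0.1,0,-0.003],[0,0,0]],[1,[0.1,0,-0.003],[0,0,0]],[1,[0.1,0,-0.003],[0,0,0]]]'; python3 - <<'E'
from plan import *
eyepost();print(cur()[2]["ft_force"]@RT)
E
```

```text
t: 9.32
tool_pos: [0.6128, -0.1759, 0.0992]
orientation: [0.257, -0.099, 0.961, 0.027]
ft_force: [5.8, 1.6, 4.1]
gripper_width: 0.0207
gripper_force: 61.1
eye in post -0.0287 0.0003 -0.0008
[-7.26527766  0.44155583 -0.50186803]
```

```bash
python3 -m handwheel '[[1,[0.02,0,0],[0,0,0]],[1,[0.04,0,0],[0,0,0]],[1,[0.055,0,0],[0,0,0]],[1,[0.066,0,0],[0,0,0]],[1,[0.066,0,0],[0,0,0]],[1,[0.066,0,0],[0,0,0]]]'; python3 - <<'E'
from plan import *
eyepost();print(cur()[2]["ft_force"]@RT)
im=r.grab_frame("side")[:,:,::-1];cv2.imwrite("pics/side6.png",im)
cv2.imwrite("pics/c6.png",cv2.resize(im[110:170,225:305],(800,600),interpolation=cv2.INTER_CUBIC))
E
```

```text
t: 10.07
tool_pos: [0.5977, -0.1789, 0.0904]
orientation: [0.259, -0.1, 0.96, 0.027]
ft_force: [8.2, 2.9, 3.2]
gripper_width: 0.0207
gripper_force: 60.8
eye in post -0.0463 0.0004 -0.0007
[-9.10074288  1.16030966  1.52079893]
```

View pics/c6.png

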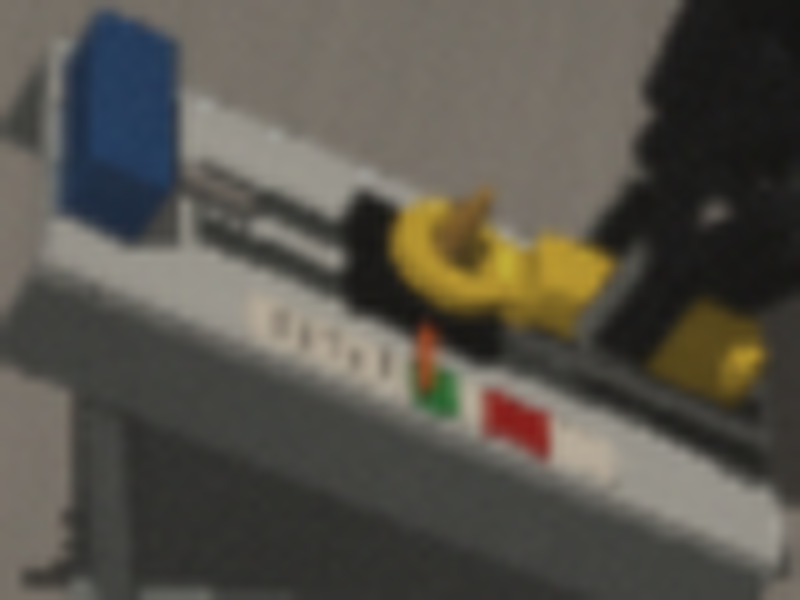

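The pointer is in the green band at (427,385); the band spans about u = 412–457, so it reads roughly 42 mm. I'll add 2.5 mm and hold.

```bash
python3 -m handwheel '[[1,[0.008,0,0.001],[0,0,0]],[1,[0.008,0,0.001],[0,0,0]],[1,[0.008,0,0.001],[0,0,0]],[1,[0.008,0,0.001],[0,0,0]],[1,[0.008,0,0.001],[0,0,0]],[1,[0.008,0,0.001],[0,0,0]],[1,[0.008,0,0.001],[0,0,0]],[1,[0.008,0,0.001],[0,0,0]],[1,[0.008,0,0.001],[0,0,0]],[1,[0.008,0,0.001],[0,0,0]]]';python3 -m handwheel '[[1,[0,0,0],[0,0,0]],[1,[0,0,0],[0,0,0]],[1,[0,0,0],[0,0,0]],[1,[0,0,0],[0,0,0]],[1,[0,0,0],[0,0,0]]]'; python3 - <<'E'
from plan import *
eyepost();print(cur()[2]["ft_force"]@RT)
im=r.grab_frame("side");h=cv2.cvtColor(im,cv2.COLOR_RGB2HSV)[110:170,225:305]
for nm,m in(("orange",cv2.inRange(h,(3,150,80),(12,255,255))),("green",cv2.inRange(h,(50,100,40),(75,255,255))),("red",cv2.inRange(h,(175,120,60),(180,255,255)))):
    v,u=np.nonzero(m);print(nm,len(u),u.mean() if len(u) else 0,u.min() if len(u) else 0,u.max() if len(u) else 0,v.mean() if len(u) else 0)
E
```

```text
t: 11.38
tool_pos: [0.5962, -0.1793, 0.0893]
orientation: [0.259, -0.1, 0.96, 0.027]
ft_force: [8.8, 2.8, 3.6]
gripper_width: 0.0203
gripper_force: 61.0
t: 12.0
tool_pos: [0.5962, -0.1792, 0.0893]
orientation: [0.259, -0.1, 0.96, 0.027]
ft_force: [8.5, 3.3, 5.0]
gripper_width: 0.0204
gripper_force: 61.0
eye in post -0.0482 0.0004 -0.0008
[-10.30028268   1.50029851   0.13605091]
orange 9 46.666666666666664 43 54 38.0
green 3 43.666666666666664 43 44 39.666666666666664
red 0 0 0 0 0
```

```bash
python3 -m handwheel '[[1,[-0.016,0,0],[0,0,0]],[1,[-0.032,0,0],[0,0,0]],[1,[-0.048,0,0],[0,0,0]],[1,[-0.064,0,0],[0,0,0]],[1,[-0.08,0,0],[0,0,0]],[1,[-0.096,0,0],[0,0,0]],[1,[-0.112,0,0],[0,0,0]],[1,[-0.128,0,0],[0,0,0]],[1,[-0.142,0,0],[0,0,0]],[1,[-0.142,0,0],[0,0,0]]]';python3 -m handwheel '[[1,[-0.005,0,0],[0,0,0]],[1,[-0.01,0,0],[0,0,0]],[1,[-0.01,0,0],[0,0,0]],[1,[-0.01,0,0],[0,0,0]]]'; python3 - <<'E'
from plan import *
eyepost();print(cur()[2]["ft_force"]@RT)
E
```

```text
t: 13.3
tool_pos: [0.6294, -0.1726, 0.1088]
orientation: [0.257, -0.099, 0.961, 0.027]
ft_force: [1.5, 1.5, 6.1]
gripper_width: 0.0204
gripper_force: 61.6
t: 13.8
tool_pos: [0.6313, -0.1722, 0.1099]
orientation: [0.256, -0.099, 0.961, 0.027]
ft_force: [0.5, 1.1, 6.0]
gripper_width: 0.0203
gripper_force: 61.7
eye in post -0.007 0.0002 -0.0011
[-3.63212329  0.96090949 -4.88145469]
```

```bash
python3 -m handwheel '[[1,[-0.006,0,-0.001],[0,0,0]],[1,[-0.013,0,-0.002],[0,0,0]],[1,[-0.013,0,-0.002],[0,0,0]],[1,[-0.013,0,-0.002],[0,0,0]]]'; python3 - <<'E'
from plan import *
eyepost();print(cur()[2]["ft_force"]@RT)
E
```

```text
t: 14.3
tool_pos: [0.6322, -0.1719, 0.1105]
orientation: [0.254, -0.098, 0.962, 0.028]
ft_force: [-4.3, -0.3, 5.1]
gripper_width: 0.0202
gripper_force: 61.9
eye in post -0.0058 0.0002 -0.0012
[ 1.1426488   0.52719047 -6.5146134 ]
```

```bash
python3 -m handwheel '[[1,[0,0,-0.005],[0,0,0]],[1,[-0.003,0,-0.005],[0,0,0]],[1,[-0.003,0,-0.005],[0,0,0]],[1,[-0.003,0,-0.005],[0,0,0]]]'; python3 - <<'E'
from plan import *
eyepost();print(cur()[2]["ft_force"]@RT)
im=r.grab_frame("side")[:,:,::-1];cv2.imwrite("pics/side7.png",im)
a=im[105:165,215:305];b=r.grab_frame("scene")[:,:,::-1][220:280,220:310]
cv2.imwrite("pics/c7.png",np.vstack([cv2.resize(q,(450,300),interpolation=cv2.INTER_CUBIC) for q in(a,b)]))
E
```

```text
t: 14.8
tool_pos: [0.634, -0.1713, 0.113]
orientation: [0.256, -0.099, 0.961, 0.028]
ft_force: [0.4, 0.3, -1.4]
gripper_width: 0.0199
gripper_force: 61.0
eye in post -0.003 0.0005 0.0001
[0.35966429 0.18324861 1.46394856]
```

View pics/c7.png

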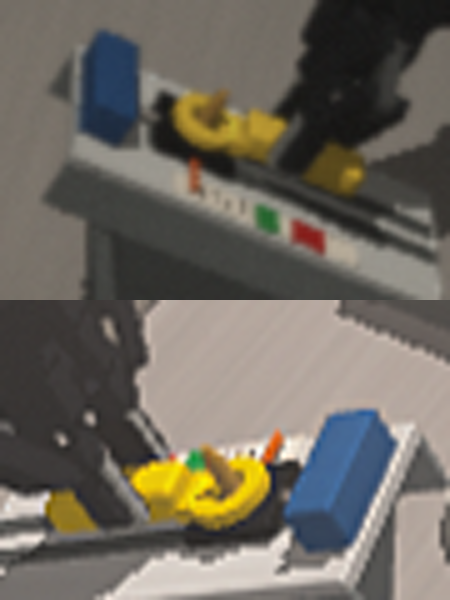

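The pointer is back at the start of the scale, at (195,175) in the side half, and the eye is on the post. Forces are near zero, so I'll release.

```bash
python3 -m handwheel '[[0.7,[0,0,0],[0,0,0]],[0.6,[0,0,0],[0,0,0]],[0.4,[0,0,0],[0,0,0]],[0.3,[0,0,0],[0,0,0]],[0.3,[0,0,-0.02],[0,0,0]],[0.3,[0,0,-0.06],[0,0,0]],[0.3,[0,0,-0.15],[0,0,0]],[0.3,[0,0,-0.3],[0,0,0]],[0.3,[0,0,-0.4],[0,0,0]],[0.3,[0,0,-0.4],[0,0,0]]]'; python3 - <<'E'
from plan import *
im=r.grab_frame("side")[:,:,::-1]
a=im[105:165,215:305];b=r.grab_frame("scene")[:,:,::-1][220:280,220:310]
cv2.imwrite("pics/c8.png",np.vstack([cv2.resize(q,(450,300),interpolation=cv2.INTER_CUBIC) for q in(a,b)]))
E
```

```text
t: 16.15
tool_pos: [0.5766, -0.1858, 0.2216]
orientation: [0.259, -0.098, 0.961, 0.025]
ft_force: [1.0, -0.2, 0.4]
gripper_width: 0.0596
gripper_force: 0.0
```

View pics/c8.png

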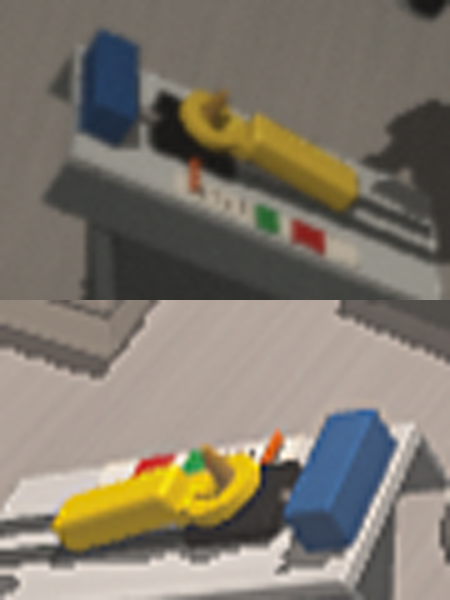

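The toggle hangs on the post with its bar down the slope, the pointer is at zero and the gripper is clear. I'm handing in.

```bash
python3 -c "
from cell import r
print(r.hand_in())"
```

```text
the job is handed in; nothing more can be done
None
```

I handed the job in at about 16 s, with no verdict shown: the toggle was hung on the post, pulled to about 44 mm in the green band, held about 1.8 s, eased back to the upper stop and left hanging with the gripper clear.

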